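# Share the coffee doses evenly on the balance

### The arm

A 6-joint arm with a two-finger parallel gripper is mounted at the origin on the work surface. World frame = base frame: x ahead of the robot, y to its left, z up, the work surface at z = 0. Lengths are in m, angles in rad, forces in N, time in s.
With the tool pointing down it reaches from about 0.4 to 0.925 m from the base axis. Payload 3.4 kg.
Tool frame: the origin (TCP) lies at the very end of the fingers, on their centre line; the grasp point (between the pads) lies behind it (env.grasp_offset is the z of the grasp point in the tool frame, in m); z points along the fingers, y is the line along which they close (so a half turn about z gives the same grasp; the last joint's range is limited). The gripper opens to 85 mm and grips with 20 to 120 N. Pads are 22 mm wide; open, the fingers measure 114 mm over their backs; the gripper's body (76 mm by 85 mm) begins 54 mm behind the grasp point. The pads swing forward as they close: fully open they stand 13 mm farther back than shut.
Start: joints at [-1.363, 0.307, 1.506, -0, 1.328, -0.073], TCP at [0.16, -0.552, 0.231] pointing down, gripper open.
Joint ranges: [-3.12, 3.12], [-1.05, 2.28], [0.14, 2.33], [-1.42, 4.57], [0.1, 2.73], [-2.68, 2.68]. Speed limits (rad/s): [2.57, 2.57, 3.14, 3.14, 3.14, 3.14].

### API

Orientations are given as a rotation vector (axis times angle).
In Python, from rig import env gives the robot as it stands.
- The arm moves only by the shell command python3 -m inch 'ROWS' [OPENING]. ROWS is JSON, a list of rows, each a list of 6 numbers: the shift along the tool's x, y, z each as a share of 0.5 m, from -1 to 1, then the turn, a rotation vector about the tool's x, y, z each as a share of 90 degrees, from -1 to 1. A call has 1 to 20 rows; each row is the pose to reach, as a shift and turn from the pose commanded when the call began, along the tool's axes at that moment; what a row does not reach only later rows make up. A row lasts 1/10 s, in which the tool goes at most 50 mm and 8.59 degrees, less where a joint would pass 70% of its speed; a pose out of reach is approached as far as the arm can. A call with a number of a shift or a turn outside -1 to 1 is refused whole. A call with a gripper value outside its range is refused whole. OPENING is the opening, from -1 (shut) to 1 (fully open), set as the call begins (- or left out, the last holds). The fingers move at their own pace and stop on an object; the grip force is fixed at half the most. Time passes only in rows, so rows that repeat a pose let the fingers close. It gives the time, the measured TCP pose, the force, the opening and the grip force at its end, in the units of the state.
- env.sense(): the state, without advancing time (a new reading comes with each control period).
- env.grab_frame(name): name is "side" or "top"; returns a dict with "pixels" (420x560x3 uint8, blue, green, red), "fx", "fy", "cx", "cy" (pixels), "k1" (the pictures are not rectified: a ray, as slopes to the right and down, at radius r is drawn at 1 + k1 r^2 times it, then the intrinsics apply), "R" (3x3) and "t" (3): a world point X has camera coordinates R X + t. Camera axes: x right, y down, z forward; pixel columns grow to the right and rows downward; lengths in m; the calibration is good to about 2 mm. A picture is of the moment at which its call begins. There is no depth.
- env.hand_in(): hands the job in; it is judged then, once.
Trained networks look in a picture, given as the dict that the camera call returned (one of the last four; its "shot" number tells which), for a name from the list of things; names that differ only in an ending like _2 or _b are one class to them, and where a whole thing is asked for, a point or a joint stands for the part that bears it (a point fixed in the world has none). Each returns a list of dicts, best first, with "conf" (0 to 1); they miss things now and then, are a little off and sometimes report something else, mostly with a low value. They report only what shows in the picture. A call takes as long as a camera call. They do not tell look-alikes from the thing itself.
- env.boxes_of(query, picture): "bbox" ([centre column, centre row, width, height] in pixels, round what is visible of it).
- env.tip_of(query, picture): "pixel" ([column, row] in pixels: a listed point, or the origin of a listed thing).
The state is a dict: "time": time; "qpos": joint angles; "qd": joint speeds; "joint_torque": joint torques, N m; "tool_pos": TCP position; "orientation": TCP orientation; "contact_force": force on the tool from outside, world axes, zero at the start; "torque": the same for the moment, N m; "width": finger opening in m; "gripper_force": force on a finger pad.
Only numpy, scipy, OpenCV 4.12 (cv2) and the standard library are available. Lean on these libraries where they do the work, as an engineer would, in place of code of your own. Each camera call takes 0.05 s, during which the arm holds its last target. There are 200 camera calls.

### The job

Share the five dose tins out between the two trays of the balance so that the trays come to rest level: press the popped-up red cap fully home on its tin before lifting that tin off the coaster, put it on a tray, and move tins from tray to tray as needed until all five stand upright on the trays. Set the tins down rather than dropping them, do not knock any over, and leave the carafe, dripper, mug and tamper where they are.

Things in the scene. Friction and masses are not known exactly. Their poses are not given: they have to be found in the camera images.
- balance: Two-tray kitchen balance, fixed. Origin: centre of the underside of its dark 120 x 340 x 18 mm foot; z up, y from the right to the left tray (long side of the foot). Tray centres at y = +140 mm (left) and -140 mm (right). One beam carries both trays: as one sinks the other rises equally, wherever on a tray the load stands.
- index (a point): Top of the balance's fixed slim post with a white index plate (44 mm wide along y), midway between the trays, 139 mm above the worktop; a thin brass pointer just behind it (far from the robot) leans as the beam tips and stands upright on the red mark at level.
- tray_l_mid (a point): Centre of the upper face of the left (+y of the balance) steel tray, axes parallel to the balance's; the tray's flat floor measures 226 (x) x 106 (y) mm inside a 2 mm thick lip that stands 7 mm above it. With level trays the floor is 64 mm above the worktop. The tray stays horizontal as it moves.
- tray_l (a joint): Height of the left (+y of the balance) tray relative to level, m: 0 level, positive up, -0.008 to 0.008; always minus the value of the right tray. Each 10 g more on one tray lowers it by about 2.5 mm, to the stop at 8 mm; about 1.5 s to come to rest.
- tray_r_mid (a point): Centre of the upper face of the right (-y of the balance) steel tray, axes parallel to the balance's; the tray's flat floor measures 226 (x) x 106 (y) mm inside a 2 mm thick lip that stands 7 mm above it. With level trays the floor is 64 mm above the worktop. The tray stays horizontal as it moves.
- tray_r (a joint): Height of the right (-y of the balance) tray relative to level, m: 0 level, positive up, -0.008 to 0.008; always minus the value of the left tray. Each 10 g more on one tray lowers it by about 2.5 mm, to the stop at 8 mm; about 1.5 s to come to rest.
- tin_yellow: Closed steel dose tin with a yellow lid and yellow band, a loose upright cylinder 42 mm in diameter and 55 mm high, 100 g (to 1.5 percent). Origin: centre of its underside, z up. Starts on one of the trays: three of the yellow, green, blue and black tins on the left one, one on the right.
- tin_green: Closed steel dose tin with a green lid and green band, a loose upright cylinder 42 mm in diameter and 65 mm high, 140 g (to 1.5 percent). Origin: centre of its underside, z up. Starts on one of the trays: three of the yellow, green, blue and black tins on the left one, one on the right.
- tin_blue: Closed steel dose tin with a blue lid and blue band, a loose upright cylinder 42 mm in diameter and 75 mm high, 160 g (to 1.5 percent). Origin: centre of its underside, z up. Starts on one of the trays: three of the yellow, green, blue and black tins on the left one, one on the right.
- tin_black: Closed steel dose tin with a black lid and black band, a loose upright cylinder 42 mm in diameter and 85 mm high, 200 g (to 1.5 percent). Origin: centre of its underside, z up. Starts on one of the trays: three of the yellow, green, blue and black tins on the left one, one on the right.
- tin_red: Steel dose tin with a red band and a red press-on cap, a loose upright cylinder 42 mm in diameter, 66 mm high with its cap home, 120 g with cap (to 1.5 percent). Origin: centre of its underside, z up. Its steel body is 52 mm high; the cap (41 mm in diameter, 14 mm high) sits on top. Starts on the coaster.
- cap_top (a point): Centre of the top of the red tin's cap: 66 mm above the tin's underside with the cap home.
- cap (a joint): How far the red tin's cap stands up from home, m: 0 fully home, up to 0.012; starts popped up by 7 to 11 mm. It stays where it is left; about 4 N along the tin's axis slides it.
- coaster: Dark wooden coaster, 96 mm in diameter, 12 mm thick, fixed. Origin: centre of its underside. It lies left or right of the balance.
- carafe: Bystander: glass carafe with a wooden collar, 108 mm in diameter, 135 mm high, loose; on the side of the balance away from the coaster. Origin: centre of its underside.
- dripper: Bystander: ribbed white porcelain dripper, 116 mm in diameter over its ribs at the top, 80 mm high, with a handle reaching 80 mm to its own +y, loose. Origin: centre of its underside.
- mug: Bystander: blue mug, 80 mm in diameter, 90 mm high, handle reaching to 77 mm at its own +y, loose. Origin: centre of its underside.
- tamper: Bystander: steel tamper, 58 mm in diameter, 82 mm high, loose; stands about 90 mm from the coaster's centre, on the robot's side. Origin: centre of its underside.
Mind the look-alikes: they are no part of the job. What is shaped like the tin_green but orange is not meant.

How it is judged:
On the way:
1. the red tin's cap is pressed fully home (within 2 mm) (value of joint cap below 0.002 m), for 0.2 s.
At the end, for the whole second after the job is handed in: All five tins stand upright (within 0.1 rad), at rest, on the floor of either tray; both trays are within 3.5 mm of level and still; the red cap is home within 2 mm (((x of tin_yellow in the frame of tray_l_mid between -0.113 and 0.113 m and y of tin_yellow in the frame of tray_l_mid between -0.053 and 0.053 m and z of tin_yellow in the frame of tray_l_mid between -0.006 and 0.006 m) or (x of tin_yellow in the frame of tray_r_mid between -0.113 and 0.113 m and y of tin_yellow in the frame of tray_r_mid between -0.053 and 0.053 m and z of tin_yellow in the frame of tray_r_mid between -0.006 and 0.006 m)) and angle between each of tin_yellow, tin_green, tin_blue, tin_black, tin_red's own z axis and vertical below 0.1 rad and linear speed of each of tin_yellow, tin_green, tin_blue, tin_black, tin_red below 0.02 m/s and ((x of tin_green in the frame of tray_l_mid between -0.113 and 0.113 m and y of tin_green in the frame of tray_l_mid between -0.053 and 0.053 m and z of tin_green in the frame of tray_l_mid between -0.006 and 0.006 m) or (x of tin_green in the frame of tray_r_mid between -0.113 and 0.113 m and y of tin_green in the frame of tray_r_mid between -0.053 and 0.053 m and z of tin_green in the frame of tray_r_mid between -0.006 and 0.006 m)) and ((x of tin_blue in the frame of tray_l_mid between -0.113 and 0.113 m and y of tin_blue in the frame of tray_l_mid between -0.053 and 0.053 m and z of tin_blue in the frame of tray_l_mid between -0.006 and 0.006 m) or (x of tin_blue in the frame of tray_r_mid between -0.113 and 0.113 m and y of tin_blue in the frame of tray_r_mid between -0.053 and 0.053 m and z of tin_blue in the frame of tray_r_mid between -0.006 and 0.006 m)) and ((x of tin_black in the frame of tray_l_mid between -0.113 and 0.113 m and y of tin_black in the frame of tray_l_mid between -0.053 and 0.053 m and z of tin_black in the frame of tray_l_mid between -0.006 and 0.006 m) or (x of tin_black in the frame of tray_r_mid between -0.113 and 0.113 m and y of tin_black in the frame of tray_r_mid between -0.053 and 0.053 m and z of tin_black in the frame of tray_r_mid between -0.006 and 0.006 m)) and ((x of tin_red in the frame of tray_l_mid between -0.113 and 0.113 m and y of tin_red in the frame of tray_l_mid between -0.053 and 0.053 m and z of tin_red in the frame of tray_l_mid between -0.006 and 0.006 m) or (x of tin_red in the frame of tray_r_mid between -0.113 and 0.113 m and y of tin_red in the frame of tray_r_mid between -0.053 and 0.053 m and z of tin_red in the frame of tray_r_mid between -0.006 and 0.006 m)) and value of joint tray_l between -0.0035 and 0.0035 m and value of joint tray_r between -0.0035 and 0.0035 m and velocity of joint tray_l between -0.01 and 0.01 m/s and value of joint cap below 0.002 m); the robot touches nothing.
It fails at once if a bystander (carafe, dripper, mug or tamper) is shifted by more than 20 mm (distance of any of carafe, dripper, mug, tamper from where it was at the start of the episode above 0.02 m).
It fails at once if the red tin is lifted off the coaster while its cap stands up (value of joint cap above 0.003 m and z of tin_red in the frame of coaster above 0.018 m).
It fails at once if a tin is dropped (falls free at more than 0.7 m/s, about 25 mm) ((linear speed of tin_yellow above 0.7 m/s and contact force between the fingers and tin_yellow below 0.01 N) or (linear speed of tin_green above 0.7 m/s and contact force between the fingers and tin_green below 0.01 N) or (linear speed of tin_blue above 0.7 m/s and contact force between the fingers and tin_blue below 0.01 N) or (linear speed of tin_black above 0.7 m/s and contact force between the fingers and tin_black below 0.01 N) or (linear speed of tin_red above 0.7 m/s and contact force between the fingers and tin_red below 0.01 N)).
It fails at once if a tin is knocked over (angle between any of tin_yellow, tin_green, tin_blue, tin_black, tin_red's own z axis and vertical above 1 rad).
It also fails if it takes over 59 s, if anything falls off the work surface, if the arm or the gripper's body presses on something with over 40 N, if the wrist force passes 120 N, or if a joint passes its speed limit or range.

## Working session

There is one attempt and no reset: what is moved stays moved. The work goes in short steps, Python scripts to look and compute and a shell command to move; the robot and the scene stay as the last step left them, time stands still between calls to the robot, and variables do not carry over. Pictures are saved under pics/ and viewed, at most 10 in all, crops included, and the job is handed in when it is done.

```bash
ls; mkdir -p pics; cat > h.py <<'E'
import numpy as np, cv2
from rig import env
from scipy.spatial.transform import Rotation as Ro
def ray(f,p):
    K=np.array([[f["fx"],0,f["cx"]],[0,f["fy"],f["cy"]],[0,0,1]]); q=[(p[0]-f["cx"])/f["fx"],(p[1]-f["cy"])/f["fy"]]
    q=np.array(q); u=q.copy()
    for _ in range(20): u=q/(1+f["k1"]*(u@u))
    R=np.array(f["R"]); t=np.array(f["t"]).ravel()
    d=R.T@np.r_[u,1]; return -R.T@t, d/np.linalg.norm(d)
def atz(f,p,z):
    o,d=ray(f,p); return o+d*(z-o[2])/d[2]
def tri(rs):
    A=0;b=0
    for o,d in rs:
        P=np.eye(3)-np.outer(d,d); A=A+P; b=b+P@o
    x=np.linalg.solve(A,b); return x,[np.linalg.norm((np.eye(3)-np.outer(d,d))@(x-o)) for o,d in rs]
def proj(f,X):
    c=np.array(f["R"])@np.array(X)+np.array(f["t"]).ravel(); u=c[:2]/c[2]; u=u*(1+f["k1"]*(u@u))
    return np.array([u[0]*f["fx"]+f["cx"],u[1]*f["fy"]+f["cy"]])
E
cat > a.py <<'E'
from h import *
np.set_printoptions(precision=3,suppress=True)
s=env.sense(); print(s["time"],s["tool_pos"],s["orientation"],env.grasp_offset,s["width"])
F={n:env.grab_frame(n) for n in("side","top")}
for n,f in F.items():
    cv2.imwrite(f"pics/{n}0.png",f["pixels"]); print(n,-np.array(f["R"]).T@np.array(f["t"]).ravel(),np.array(f["R"])[2],f["fx"],f["k1"])
for q in "tin_yellow tin_green tin_blue tin_black tin_red cap_top coaster index tray_l_mid tray_r_mid balance tamper carafe dripper mug".split():
    r={}
    for n,f in F.items():
        r[n]=env.tip_of(q,f); print(q,n,[(np.round(x["pixel"]).tolist(),round(x["conf"],2)) for x in r[n][:3]])
    if r["side"] and r["top"]:
        print("    ",*tri([ray(F[n],r[n][0]["pixel"]) for n in F]))
E
python3 a.py
```

```text
pics
0.0 [ 0.16  -0.552  0.23 ] [-3.108 -0.441  0.   ] -0.0187 0.08530769698677615
side [0.082 0.722 0.776] [ 0.434 -0.656 -0.618] 468.12762817727645 -0.018551613639843832
top [0.332 0.007 1.247] [ 0.175  0.01  -0.985] 430.6647922441035 -0.11472460012611749
tin_yellow side [([289.0, 186.0], 0.97)]
tin_yellow top [([337.0, 194.0], 0.5)]
     [ 0.603 -0.118  0.08 ] [np.float64(0.008130262089841375), np.float64(0.008130262089841418)]
tin_green side [([199.0, 306.0], 0.96), ([252.0, 256.0], 0.59), ([335.0, 299.0], 0.59)]
tin_green top [([200.0, 197.0], 0.75), ([258.0, 280.0], 0.51), ([246.0, 214.0], 0.48)]
     [0.6   0.274 0.007] [np.float64(0.002486043864521681), np.float64(0.0024860438645218008)]
tin_blue side [([216.0, 251.0], 0.68), ([322.0, 156.0], 0.18)]
tin_blue top [([240.0, 182.0], 0.61)]
     [0.639 0.153 0.051] [np.float64(0.0027937705362994897), np.float64(0.0027937705362992785)]
tin_black side [([282.0, 269.0], 0.94)]
tin_black top [([251.0, 238.0], 0.77)]
     [0.48  0.119 0.047] [np.float64(0.004728815234717594), np.float64(0.00472881523471768)]
tin_red side [([214.0, 355
[... 1364 characters left out ...]
per side [([248.0, 379.0], 0.93)]
tamper top [([172.0, 261.0], 0.72)]
     [ 0.413  0.354 -0.002] [np.float64(0.0007106068776991549), np.float64(0.0007106068776991793)]
carafe side [([370.0, 180.0], 0.67)]
carafe top [([418.0, 239.0], 0.86)]
     [ 0.482 -0.364 -0.004] [np.float64(0.006144520658589104), np.float64(0.006144520658588949)]
dripper side [([131.0, 326.0], 0.79)]
dripper top [([165.0, 167.0], 0.63)]
     [ 0.695  0.385 -0.002] [np.float64(0.004867468675095937), np.float64(0.004867468675095889)]
mug side [([318.0, 158.0], 0.67), ([128.0, 327.0], 0.59)]
mug top [([422.0, 173.0], 0.93)]
     [ 0.676 -0.39  -0.002] [np.float64(0.0008910606602899925), np.float64(0.0008910606602899432)]
```

View pics/side0.png

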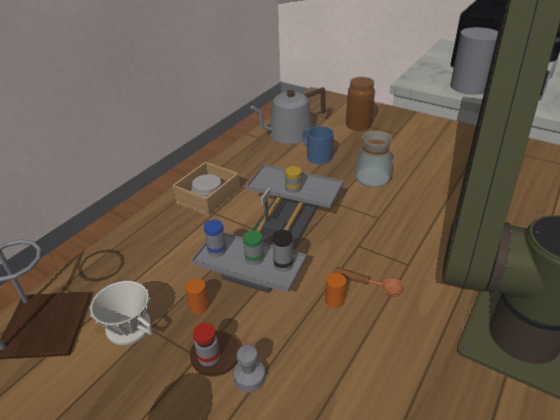

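View pics/top0.png

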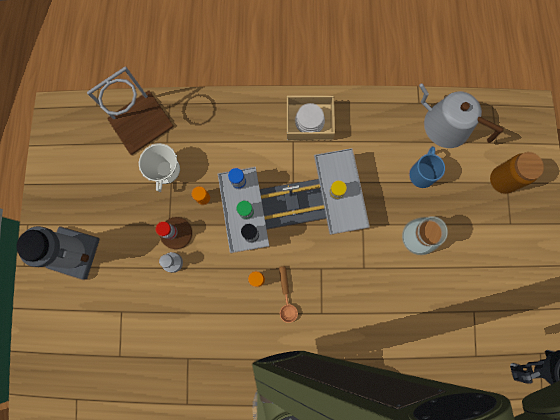

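The side view shows blue (214,238), green (253,247) and black (283,250) on the left tray. Yellow (293,180) is on the right tray and red (206,345) is on the coaster. The orange decoys are at (197,296) and (335,290). The total is 720 g, so black and blue (360 g) stay left, and green and red join yellow on the right. Next I'll refine the positions by fitting cylinders and tray rectangles.

```bash
cat > b.py <<'E'
from h import *
from scipy.optimize import least_squares
np.set_printoptions(precision=3,suppress=True)
H=dict(tin_yellow=.055,tin_green=.065,tin_blue=.075,tin_black=.085,tin_red=.066)
a=np.linspace(0,2*np.pi,60)
def bb(f,x,y,z,h):
    P=np.array([proj(f,[x+.021*np.cos(t),y+.021*np.sin(t),zz]) for t in a for zz in(z,z+h)])
    lo,hi=P.min(0),P.max(0); return np.r_[lo,hi]
def fit(q,F,guess,n=None):
    obs={}
    for k,f in F.items():
        g=proj(f,np.r_[guess[:2],guess[2]+.03]); B=[b["bbox"] for b in env.boxes_of(q,f)]
        B=[b for b in B if np.hypot(b[0]-g[0],b[1]-g[1])<25]
        if B: c,r,w,h=B[0]; obs[k]=np.array([c-w/2,r-h/2,c+w/2,r+h/2])
    red=q=="tin_red"
    def res(p): return np.concatenate([bb(F[k],p[0],p[1],p[2],p[3] if red else H[q])-o for k,o in obs.items()])
    s=least_squares(res,list(guess)+([.075] if red else []),loss="soft_l1"); return s.x,list(obs),np.abs(s.fun)
def rect(f,px,z):
    im=f["pixels"].astype(int); sat=im.max(2)-im.min(2); m=((sat<22)&(im.max(2)>75)).astype(np.uint8)
    n,L=cv2.connectedComponents(m); l=L[px[1],px[0]]
    ys,xs=np.nonzero(L==l); pts=np.array([atz(f,(u,v),z)[:2] for u,v in zip(xs,ys)],np.float32)
    return cv2.minAreaRect(pts*1000),len(xs)
E
python3 - <<'E'
from b import *
F={n:env.grab_frame(n) for n in("side","top")}
for q,g in dict(tin_yellow=(.603,-.118,.072),tin_green=(.558,.135,.056),tin_blue=(.639,.153,.056),tin_black=(.48,.119,.056),tin_red=(.488,.361,.012)).items(): print(q,*fit(q,F,g))
f=F["top"]; print(rect(f,(340,215),.079),rect(f,(232,222),.063)); print(rect(F["side"],(325,190),.079),rect(F["side"],(232,262),.063))
o=cv2.resize(f["pixels"][130:290,130:400],None,fx=2.8,fy=2.8); cv2.imwrite("pics/topc.png",o)
E
```

```text
tin_yellow [ 0.599 -0.128  0.066] ['side', 'top'] [3.032 3.558 3.796 0.81  1.401 2.936 0.14  2.83 ]
tin_green [0.548 0.132 0.06 ] ['side', 'top'] [1.424 0.815 1.852 1.072 0.404 0.107 0.612 0.242]
tin_blue [0.631 0.157 0.055] ['side', 'top'] [2.897 1.685 1.023 3.181 1.158 0.886 2.678 0.386]
tin_black [0.483 0.112 0.05 ] ['side', 'top'] [0.852 1.177 1.198 0.659 0.416 4.168 0.519 0.806]
tin_red [0.496 0.357 0.015 0.07 ] ['side', 'top'] [0.141 0.265 0.3   0.154 5.146 0.156 0.995 1.182]
(((593.7484130859375, -72.07984924316406), (230.72669982910156, 237.3760986328125), 10.058237075805664), 3683) (((555.43603515625, 141.6024169921875), (230.59201049804688, 111.61063385009766), 10.119853973388672), 2469)
(((600.1049194335938, -106.56906127929688), (232.45880126953125, 168.1235809326172), 10.484823226928711), 2271) (((562.79638671875, 140.03558349609375), (246.92799377441406, 140.04237365722656), 10.655562400817871), 3523)
```

View pics/topc.png

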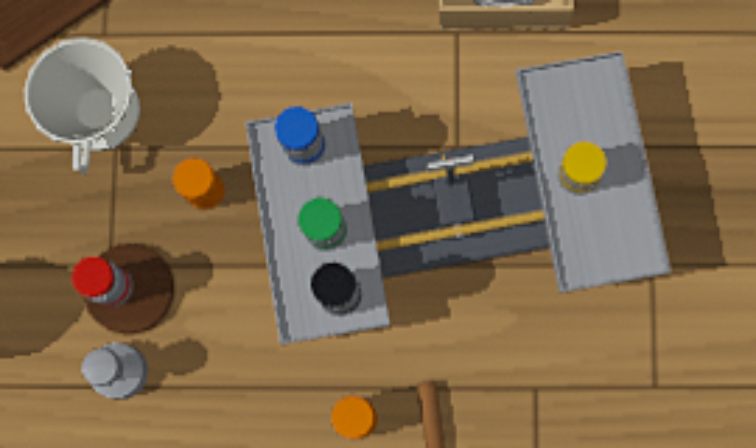

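The overhead crop shows green at (320,222), black at (335,288) and yellow at (583,165), roughly mid-tray. The left tray centre comes out at (0.555,0.142) and the right at (0.604,-0.134), with the balance yawed 10.1°. I'll move over green and align the tool with the balance.

```bash
cat > to.py <<'E'
# usage: to.py x y z [yawdeg of tool x] -> row numbers from the current pose
import sys
from h import *
s=env.sense(); p=np.array(s["tool_pos"]); R=Ro.from_rotvec(s["orientation"]); t=np.array(list(map(float,sys.argv[1:4])))
d=R.inv().apply(t-p); yaw=float(sys.argv[4]) if len(sys.argv)>4 else 10.1; c,n=np.cos(np.radians(yaw)),np.sin(np.radians(yaw))
T=Ro.from_matrix(np.array([[c,n,0],[n,-c,0],[0,0,-1]]).T)
print("pos",p.round(4),"row",(d/.5).round(3),((R.inv()*T).as_rotvec()/(np.pi/2)).round(3),"len",np.linalg.norm(t-p).round(3),"t",s["time"],"w",round(s["width"],4),"F",np.round(s["contact_force"],1),"q",np.round(s["qpos"],2))
E
python3 -m inch '[[0.849,-0.487,0,0,0,0.067],[0.849,-0.487,0,0,0,0.067],[0.849,-0.487,0,0,0,0.067],[0.849,-0.487,0,0,0,0.067],[0.849,-0.487,0,0,0,0.067],[0.849,-0.487,0,0,0,0.067],[0.849,-0.487,0,0,0,0.067],[0.849,-0.487,0,0,0,0.067],[0.849,-0.487,0,0,0,0.067],[0.849,-0.487,0,0,0,0.067],[0.849,-0.487,0,0,0,0.067],[0.849,-0.487,0,0,0,0.067]]' 1; python3 to.py .548 .132 .2
```

```text
time: 3.4
tool_pos: [0.5002, -0.1997, 0.2312]
orientation: [3.129, 0.281, -0.001]
contact_force: [0.1, 0.0, 0.3]
width: 0.0857
gripper_force: 0.0
pos [ 0.5002 -0.1997  0.2312] row [ 0.212 -0.636  0.062] [0.    0.    0.002] len 0.337 t 3.4 w 0.0857 F [0.1 0.  0.3] q [-0.46  0.26  1.58 -0.    1.3   0.93]
```

```bash
python3 -m inch '[[0.212,-0.636,0.062,0,0,0],[0.212,-0.636,0.062,0,0,0],[0.212,-0.636,0.062,0,0,0],[0.212,-0.636,0.062,0,0,0],[0.212,-0.636,0.062,0,0,0],[0.212,-0.636,0.062,0,0,0],[0.212,-0.636,0.062,0,0,0],[0.212,-0.636,0.062,0,0,0],[0.212,-0.636,0.062,0,0,0]]' 1; python3 - <<'E'
from b import *
f=env.grab_frame("side"); cv2.imwrite("pics/s1.png",cv2.resize(f["pixels"][120:320,130:400],None,fx=2.8,fy=2.8))
E
python3 to.py .548 .132 .077
```

```text
time: 4.3
tool_pos: [0.5481, 0.1302, 0.2001]
orientation: [3.128, 0.277, -0.001]
contact_force: [0.2, -1.5, -0.6]
width: 0.0855
gripper_force: 0.0
pos [0.548  0.1295 0.2002] row [ 0.001 -0.005  0.246] [ 0.001  0.001 -0.   ] len 0.123 t 4.35 w 0.0855 F [-0.3 -1.3  0.2] q [ 0.16  0.32  1.58 -0.    1.25  1.55]
```

View pics/s1.png

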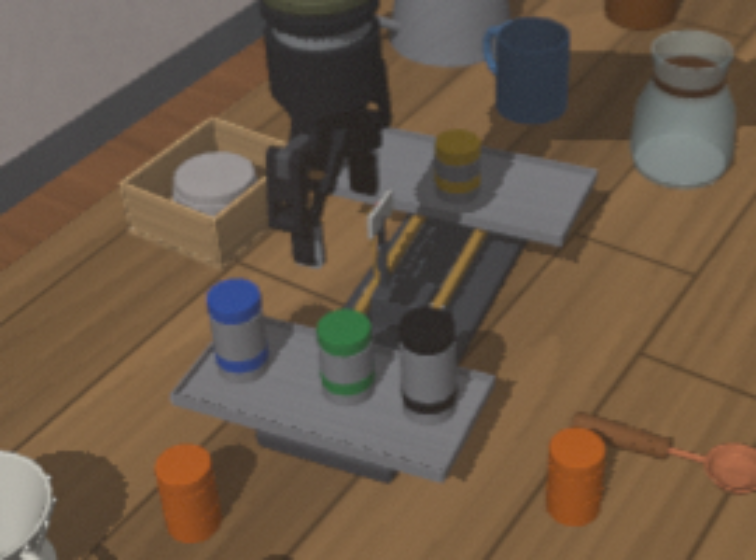

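The gripper, around (320,190) in the crop, hangs over the left tray as planned, and the tins are undisturbed. I'll descend, close and check.

```bash
python3 -m inch '[[0,0,0.08,0,0,0],[0,0,0.16,0,0,0],[0,0,0.22,0,0,0],[0,0,0.246,0,0,0],[0,0,0.246,0,0,0]]' 1; python3 -m inch '[[0,0,0,0,0,0],[0,0,0,0,0,0],[0,0,0,0,0,0],[0,0,0,0,0,0],[0,0,0,0,0,0],[0,0,0,0,0,0],[0,0,0,0,0,0]]' -1
```

```text
time: 4.85
tool_pos: [0.547, 0.1292, 0.0758]
orientation: [3.129, 0.273, -0.007]
contact_force: [-0.2, -0.4, 0.6]
width: 0.0853
gripper_force: 0.0
time: 5.55
tool_pos: [0.5497, 0.1316, 0.0792]
orientation: [-3.129, -0.278, -0.006]
contact_force: [-0.6, -0.3, 6.1]
width: 0.0407
gripper_force: 59.9
```

```bash
python3 -m inch '[[0,0,-0.02,0,0,0],[0,0,-0.06,0,0,0],[0,0,-0.12,0,0,0],[0,0,-0.18,0,0,0],[0,0,-0.23,0,0,0],[0,0,-0.24,0,0,0],[0,0,-0.24,0,0,0]]' -1; python3 to.py .678 -.121 .197
```

```text
time: 6.25
tool_pos: [0.5489, 0.1315, 0.1985]
orientation: [-3.129, -0.277, -0.004]
contact_force: [-1.1, -0.4, -1.7]
width: 0.0407
gripper_force: 60.7
pos [0.5489 0.1315 0.1985] row [0.165 0.543 0.003] [ 0.    -0.002  0.   ] len 0.284 t 6.25 w 0.0407 F [-1.1 -0.4 -1.7] q [0.16 0.32 1.58 0.   1.24 1.55]
```

```bash
python3 -m inch '[[0.01,0.03,0,0,0,0],[0.03,0.10,0,0,0,0],[0.05,0.17,0,0,0,0],[0.075,0.25,0,0,0,0],[0.1,0.33,0,0,0,0],[0.125,0.41,0,0,0,0],[0.145,0.48,0,0,0,0],[0.16,0.525,0,0,0,0],[0.165,0.543,0,0,0,0],[0.165,0.543,0,0,0,0],[0.165,0.543,0,0,0,0]]' -1; python3 - <<'E'
from b import *
F={n:env.grab_frame(n) for n in("side","top")}
s=env.sense(); print(s["tool_pos"],s["time"])
for g in((.678,-.121,.177),): print(fit("tin_green",F,g))
print(fit("tin_yellow",F,(.599,-.128,.066)))
f=F["side"]; cv2.imwrite("pics/s2.png",cv2.resize(f["pixels"][60:280,180:440],None,fx=2.7,fy=2.7))
E
```

```text
time: 7.35
tool_pos: [0.6761, -0.1207, 0.196]
orientation: [-3.128, -0.277, 0.004]
contact_force: [-0.7, 0.4, -2.0]
width: 0.0406
gripper_force: 60.9
[ 0.676 -0.12   0.197] 7.45
(array([ 0.672, -0.126,  0.17 ]), ['side', 'top'], array([1.291, 0.804, 2.075, 0.567, 1.683, 7.866, 1.459, 2.233]))Traceback (most recent call last):
  File "<stdin>", line 5, in <module>
  File "b.py", line 17, in fit
    s=least_squares(res,list(guess)+([.075] if red else []),loss="soft_l1"); return s.x,list(obs),np.abs(s.fun)
    return func(*args, **kwargs)
    vector_fun = VectorFunction(
        fun_wrapped,
    ...<6 lines>...
        workers=workers
    )
    self._update_fun()
    ~~~~~~~~~~~~~~~~^^
    self.f = self.fun_wrapped(xp_copy(self.x))
             ~~~~~~~~~~~~~~~~^^^^^^^^^^^^^^^^^
    return np.atleast_1d(self.fun(x))
                         ~~~~~~~~^^^
    return self.f(x, *self.args, **self.kwargs)
           ~~~~~~^^^^^^^^^^^^^^^^^^^^^^^^^^^^^^
  File "b.py", line 16, in res
    def res(p): return np.concatenate([bb(F[k],p[0],p[1],p[2],p[3] if red else H[q])-o for k,o in obs.items()])
                       ~~~~~~~~~~~~~~^^^^^^^^^^^^^^^^^^^^^^^^^^^^^^^^^^^^^^^^^^^^^^^^^^^^^^^^^^^^^^^^^^^^^^^^^^
ValueError: need at least one array to concatenate
```

```bash
python3 -m inch '[[0,0,0.04,0,0,0],[0,0,0.1,0,0,0],[0,0,0.15,0,0,0],[0,0,0.18,0,0,0],[0,0,0.19,0,0,0],[0,0,0.19,0,0,0],[0,0,0.19,0,0,0]]' -1; python3 -m inch '[[0,0,0.006,0,0,0],[0,0,0.012,0,0,0],[0,0,0.012,0,0,0],[0,0,0.012,0,0,0]]' -1; python3 -m inch '[[0,0,0.004,0,0,0],[0,0,0.008,0,0,0],[0,0,0.008,0,0,0],[0,0,0.008,0,0,0]]' -1
```

```text
time: 8.35
tool_pos: [0.6784, -0.1216, 0.1036]
orientation: [3.129, 0.277, 0.004]
contact_force: [-0.1, -0.5, -0.4]
width: 0.0408
gripper_force: 60.9
time: 8.75
tool_pos: [0.6773, -0.1215, 0.0964]
orientation: [-3.129, -0.277, -0.0]
contact_force: [0.2, -0.2, -1.0]
width: 0.0409
gripper_force: 60.9
time: 9.15
tool_pos: [0.6776, -0.1216, 0.0926]
orientation: [3.129, 0.277, 0.001]
contact_force: [-0.0, 0.2, 1.0]
width: 0.0409
gripper_force: 60.8
```

```bash
python3 -m inch '[[0,0,0.001,0,0,0],[0,0,0.001,0,0,0],[0,0,0.001,0,0,0],[0,0,0.001,0,0,0],[0,0,0.001,0,0,0]]' 1; python3 -m inch '[[0,0,-0.04,0,0,0],[0,0,-0.12,0,0,0],[0,0,-0.21,0,0,0],[0,0,-0.26,0,0,0],[0,0,-0.26,0,0,0]]' 1; python3 to.py .65 .1 .222; python3 to.py .496 .357 .18
```

```text
time: 9.65
tool_pos: [0.6773, -0.1215, 0.0918]
orientation: [-3.129, -0.277, 0.0]
contact_force: [0.1, 0.3, -0.4]
width: 0.0854
gripper_force: 0.0
time: 10.15
tool_pos: [0.6803, -0.1222, 0.2276]
orientation: [3.126, 0.277, 0.016]
contact_force: [0.9, -0.3, 0.2]
width: 0.0854
gripper_force: 0.0
pos [ 0.6803 -0.1222  0.2276] row [ 0.018 -0.448  0.01 ] [ 0.003 -0.006  0.   ] len 0.224 t 10.15 w 0.0854 F [ 0.9 -0.3  0.2] q [-0.24  0.47  1.26  0.    1.41  1.16]
pos [ 0.6803 -0.1222  0.2276] row [-0.195 -1.009  0.089] [ 0.003 -0.006  0.   ] len 0.516 t 10.15 w 0.0854 F [ 0.9 -0.3  0.2] q [-0.24  0.47  1.26  0.    1.41  1.16]
```

```bash
python3 -m inch '[[-0.04,-0.2,0,0,0,0],[-0.1,-0.4,0,0,0,0],[-0.1,-0.5,0,0,0,0],[-0.1,-0.6,0,0,0,0],[-0.1,-0.6,0,0,0,0],[-0.1,-0.6,0,0,0,0],[-0.1,-0.6,0,0,0,0],[-0.1,-0.6,0,0,0,0]]' -1; cat > red.py <<'E'
from b import *
F={n:env.grab_frame(n) for n in("side","top")}
for n,f in F.items():
    im=f["pixels"].astype(int); b,g,r=im[...,0],im[...,1],im[...,2]; m=(r>110)&(g<.35*r)&(b<.35*r)
    k,L,st,c=cv2.connectedComponentsWithStats(m.astype(np.uint8))
    for i in range(1,k):
        if st[i,4]>40: print(n,st[i],c[i],atz(f,c[i],.083))
print(fit("tin_red",F,(.49,.36,.012)))
f=F["side"]; o=cv2.resize(f["pixels"][110:410,130:400],None,fx=2,fy=2); cv2.imwrite("pics/s3.png",o)
E
python3 red.py; python3 to.py .49 .359 .15
```

```text
time: 10.95
tool_pos: [0.5742, 0.1664, 0.2208]
orientation: [3.128, 0.282, -0.003]
contact_force: [-0.4, -0.5, 0.8]
width: -0.0002
gripper_force: 0.0
side [193 323  22  22 352] [203.295 333.043] [0.499 0.361 0.083]
(array([ 0.67 ,  0.202, -0.324,  0.129]), ['side'], array([0., 0., 0., 0.]))
pos [0.5759 0.1635 0.2214] row [-0.101 -0.415  0.143] [ 0.     0.    -0.001] len 0.225 t 11.15 w 0.0003 F [-0.1 -0.7 -0.5] q [ 0.21  0.35  1.47 -0.    1.32  1.6 ]
```

View pics/s3.png

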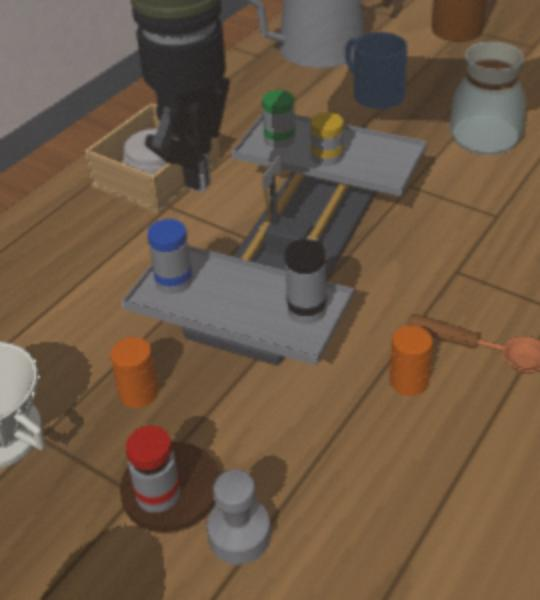

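Green now stands upright on the right tray at (279,120) in the crop. The arm hides red from the top camera, so I'll use the first top picture, since red hasn't moved.

```bash
python3 - <<'E'
from b import *
F={n:env.grab_frame(n) for n in("side","top")}; C={}
for n,f in F.items():
    im=cv2.imread(f"pics/{n}0.png").astype(int); b,g,r=im[...,0],im[...,1],im[...,2]; m=(r>110)&(g<.35*r)&(b<.35*r)
    k,L,st,c=cv2.connectedComponentsWithStats(m.astype(np.uint8))
    for i in range(1,k):
        if st[i,4]>40: print(n,st[i],c[i],atz(f,c[i],.085)); C[n]=(st[i],c[i])
# cap cylinder fit to red mask boxes: centre xy, cap top z (cap visible height 14)
def res(p):
    o=[]
    for n,f in F.items():
        s=C[n][0]; o+=list(bb(f,p[0],p[1],p[2]-.014,.014)-[s[0]-.5,s[1]-.5,s[0]+s[2]-.5,s[1]+s[3]-.5])
    return np.array(o)
s=least_squares(res,[.49,.36,.085],loss="soft_l1"); print(s.x,s.fun)
E
```

```text
side [193 323  22  22 348] [203.233 332.974] [0.498 0.362 0.085]
top [156 222  14  14 158] [162.481 228.361] [0.498 0.36  0.085]
[0.498 0.361 0.089] [-0.932 -0.814  1.36   1.065 -1.001 -1.163  1.317  0.572]
```

```bash
python3 to.py .498 .361 .115; python3 -m inch '[[-0.04,-0.2,0,0,0,0],[-0.085,-0.38,0.05,0,0,0],[-0.085,-0.415,0.1,0,0,0],[-0.085,-0.415,0.18,0,0,0],[-0.085,-0.415,0.213,0,0,0],[-0.085,-0.415,0.213,0,0,0],[-0.085,-0.415,0.213,0,0,0]]' -1;python3 to.py .498 .361 .084;
```

```text
pos [0.5759 0.1635 0.2216] row [-0.085 -0.416  0.213] [ 0.     0.    -0.001] len 0.238 t 11.25 w 0.0002 F [-0.5 -0.5 -0.3] q [ 0.21  0.35  1.47 -0.    1.33  1.6 ]
time: 11.95
tool_pos: [0.4966, 0.361, 0.1138]
orientation: [3.127, 0.278, -0.005]
contact_force: [-0.1, -0.1, 0.6]
width: 0.0001
gripper_force: 0.0
pos [0.4966 0.361  0.1138] row [0.003 0.    0.06 ] [0.001 0.002 0.001] len 0.03 t 11.95 w 0.0001 F [-0.1 -0.1  0.6] q [ 0.56  0.47  1.57 -0.    1.11  1.95]
```

```bash
python3 -m inch '[[0,0,0.015,0,0,0],[0,0,0.03,0,0,0],[0,0,0.045,0,0,0],[0,0,0.06,0,0,0],[0,0,0.06,0,0,0]]' -1; python3 -m inch '[[0,0,0.004,0,0,0],[0,0,0.008,0,0,0],[0,0,0.01,0,0,0],[0,0,0.01,0,0,0],[0,0,0.01,0,0,0]]' -1
```

```text
time: 12.45
tool_pos: [0.4974, 0.3613, 0.0848]
orientation: [3.129, 0.276, -0.0]
contact_force: [-0.9, 0.2, 0.5]
width: -0.0
gripper_force: 0.0
time: 12.95
tool_pos: [0.4973, 0.3619, 0.0805]
orientation: [-3.129, -0.277, -0.001]
contact_force: [0.3, -0.8, 2.7]
width: -0.0003
gripper_force: 1.8
```

```bash
python3 -m inch '[[0,0,0.003,0,0,0],[0,0,0.006,0,0,0],[0,0,0.006,0,0,0],[0,0,0.006,0,0,0]]' -1; python3 -m inch '[[0,0,0.003,0,0,0],[0,0,0.006,0,0,0],[0,0,0.006,0,0,0],[0,0,0.006,0,0,0]]' -1
```

```text
time: 13.35
tool_pos: [0.4974, 0.3618, 0.078]
orientation: [-3.129, -0.277, -0.001]
contact_force: [-0.4, -1.9, 7.7]
width: 0.0001
gripper_force: 4.1
time: 13.75
tool_pos: [0.4977, 0.3621, 0.0779]
orientation: [-3.128, -0.277, -0.004]
contact_force: [-3.9, -4.2, 25.3]
width: -0.0002
gripper_force: 12.1
```

```bash
python3 -m inch '[[0,0,-0.02,0,0,0],[0,0,-0.06,0,0,0],[0,0,-0.1,0,0,0],[0,0,-0.1,0,0,0]]' -1; python3 -m inch '[[0,0,0,0,0,0],[0,0,0,0,0,0],[0,0,0,0,0,0],[0,0,0,0,0,0],[0,0,0,0,0,0],[0,0,0,0,0,0]]' 1; python3 to.py .498 .361 .03; python3 red.py
```

```text
time: 14.15
tool_pos: [0.4986, 0.3633, 0.1265]
orientation: [-3.127, -0.277, -0.007]
contact_force: [0.7, 0.9, 0.5]
width: -0.0002
gripper_force: 0.0
time: 14.75
tool_pos: [0.497, 0.3618, 0.124]
orientation: [3.129, 0.277, -0.001]
contact_force: [0.7, -0.0, -1.0]
width: 0.0845
gripper_force: 0.0
pos [0.497  0.3618 0.124 ] row [0.002 0.002 0.188] [0. 0. 0.] len 0.094 t 14.75 w 0.0845 F [ 0.7 -0.  -1. ] q [0.56 0.46 1.56 0.   1.13 1.95]
side [194 328  22  20 322] [204.078 337.276] [0.492 0.367 0.083]
top [157 226  14  11 118] [163.669 230.398] [0.492 0.357 0.083]
(array([0.493, 0.357, 0.014, 0.065]), ['side', 'top'], array([2.385, 0.145, 4.769, 0.109, 0.952, 4.618, 0.84 , 3.431]))
```

Cap is home: the press held at z=0.078 with 25 N, and the fit now gives a height of 65 mm. Next I'll grasp red.

```bash
python3 -m inch '[[0,0,0.06,0,0,0],[0,0,0.12,0,0,0],[0,0,0.17,0,0,0],[0,0,0.186,0,0,0],[0,0,0.186,0,0,0]]' 1; python3 -m inch '[[0,0,0,0,0,0],[0,0,0,0,0,0],[0,0,0,0,0,0],[0,0,0,0,0,0],[0,0,0,0,0,0],[0,0,0,0,0,0],[0,0,0,0,0,0]]' -1
```

```text
time: 15.45
tool_pos: [0.4963, 0.3614, 0.0302]
orientation: [3.128, 0.277, -0.004]
contact_force: [-0.3, -0.4, 0.3]
width: 0.0855
gripper_force: 0.0
time: 16.15
tool_pos: [0.4982, 0.3626, 0.033]
orientation: [-3.128, -0.277, -0.005]
contact_force: [-1.1, -1.1, 6.5]
width: 0.0408
gripper_force: 60.6
```

```bash
python3 -m inch '[[0,0,-0.02,0,0,0],[0,0,-0.06,0,0,0],[0,0,-0.12,0,0,0],[0,0,-0.19,0,0,0],[0,0,-0.26,0,0,0],[0,0,-0.31,0,0,0],[0,0,-0.332,0,0,0],[0,0,-0.332,0,0,0]]' -1; python3 to.py .527 -.148 .197;python3 to.py .527 .1 .197
```

```text
time: 16.95
tool_pos: [0.4978, 0.3623, 0.1993]
orientation: [-3.128, -0.277, -0.005]
contact_force: [-0.5, -0.8, -2.9]
width: 0.0406
gripper_force: 60.6
pos [0.4978 0.3623 0.1993] row [-0.122  1.015  0.003] [-0.001 -0.002  0.   ] len 0.511 t 16.95 w 0.0406 F [-0.5 -0.8 -2.9] q [0.56 0.39 1.47 0.   1.29 1.95]
pos [0.4978 0.3623 0.1993] row [-0.035  0.527  0.004] [-0.001 -0.002  0.   ] len 0.264 t 16.95 w 0.0406 F [-0.5 -0.8 -2.9] q [0.56 0.39 1.47 0.   1.29 1.95]
```

```bash
python3 -m inch '[[-0.004,0.03,0,0,0,0],[-0.012,0.1,0,0,0,0],[-0.02,0.18,0,0,0,0],[-0.03,0.26,0,0,0,0],[-0.04,0.34,0,0,0,0],[-0.05,0.42,0,0,0,0],[-0.06,0.5,0,0,0,0],[-0.07,0.58,0,0,0,0],[-0.08,0.66,0,0,0,0],[-0.09,0.74,0,0,0,0],[-0.1,0.82,0,0,0,0],[-0.11,0.9,0,0,0,0],[-0.117,0.96,0,0,0,0],[-0.122,1.0,0,0,0,0],[-0.122,1.0,0,0,0,0],[-0.122,1.0,0,0,0,0]]' -1; python3 to.py .527 -.148 .098; python3 - <<'E'
from b import *
f=env.grab_frame("side"); cv2.imwrite("pics/s4.png",cv2.resize(f["pixels"][60:300,180:440],None,fx=2.4,fy=2.4))
E
```

```text
time: 18.55
tool_pos: [0.5229, -0.1413, 0.1954]
orientation: [-3.127, -0.274, 0.006]
contact_force: [0.2, -0.0, -0.7]
width: 0.0406
gripper_force: 60.9
pos [ 0.5229 -0.1413  0.1954] row [0.006 0.015 0.195] [-0.002  0.002 -0.001] len 0.098 t 18.55 w 0.0406 F [ 0.2 -0.  -0.7] q [-0.34  0.29  1.62  0.    1.23  1.05]
```

View pics/s4.png

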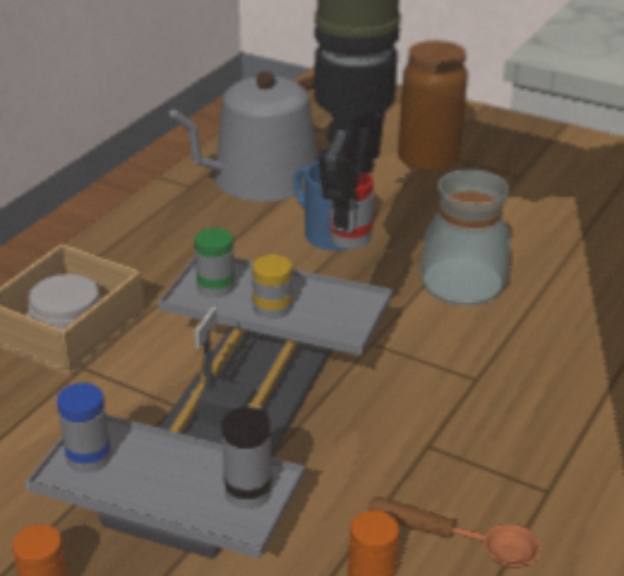

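Red is held upright at (350,212) in the crop, and the near part of the right tray is free. Lowering it.

```bash
python3 -m inch '[[0,0.006,0.04,0,0,0],[0,0.008,0.1,0,0,0],[0,0.008,0.15,0,0,0],[0,0.008,0.18,0,0,0],[0,0.008,0.195,0,0,0],[0,0.008,0.195,0,0,0],[0,0.008,0.195,0,0,0]]' -1; python3 -m inch '[[0,0,0.005,0,0,0],[0,0,0.008,0,0,0],[0,0,0.008,0,0,0],[0,0,0.008,0,0,0]]' -1; python3 -m inch '[[0,0,0.003,0,0,0],[0,0,0.006,0,0,0],[0,0,0.006,0,0,0],[0,0,0.006,0,0,0]]' -1
```

```text
time: 19.3
tool_pos: [0.526, -0.1446, 0.1003]
orientation: [3.129, 0.278, 0.001]
contact_force: [0.3, -0.3, -1.3]
width: 0.0407
gripper_force: 60.9
time: 19.7
tool_pos: [0.5257, -0.1451, 0.0961]
orientation: [3.129, 0.277, 0.001]
contact_force: [0.2, 0.7, -1.3]
width: 0.0406
gripper_force: 60.9
time: 20.1
tool_pos: [0.5256, -0.1451, 0.0928]
orientation: [-3.129, -0.277, 0.0]
contact_force: [-0.4, -0.2, -0.2]
width: 0.0403
gripper_force: 60.9
```

```bash
python3 -m inch '[[0,0,0.003,0,0,0],[0,0,0.006,0,0,0],[0,0,0.009,0,0,0],[0,0,0.012,0,0,0],[0,0,0.015,0,0,0],[0,0,0.018,0,0,0],[0,0,0.018,0,0,0],[0,0,0.018,0,0,0]]' -1; python3 -m inch '[[0,0,0,0,0,0],[0,0,0,0,0,0],[0,0,0,0,0,0],[0,0,0,0,0,0],[0,0,0,0,0,0]]' 1; python3 -m inch '[[0,0,-0.03,0,0,0],[0,0,-0.08,0,0,0],[0,0,-0.15,0,0,0],[0,0,-0.22,0,0,0],[0,0,-0.25,0,0,0],[-0.1,0.15,-0.25,0,0,0],[-0.2,0.3,-0.25,0,0,0],[-0.2,0.4,-0.25,0,0,0],[-0.2,0.4,-0.25,0,0,0],[-0.2,0.4,-0.25,0,0,0],[-0.2,0.4,-0.25,0,0,0],[-0.2,0.4,-0.25,0,0,0],[-0.2,0.4,-0.25,0,0,0],[-0.2,0.4,-0.25,0,0,0],[-0.2,0.4,-0.25,0,0,0],[-0.2,0.4,-0.25,0,0,0],[-0.2,0.4,-0.25,0,0,0],[-0.2,0.4,-0.25,0,0,0],[-0.2,0.4,-0.25,0,0,0]]' 1
python3 - <<'E'
from b import *
F={n:env.grab_frame(n) for n in("side","top")}; print(env.sense()["time"],env.sense()["tool_pos"])
for q,g in dict(tin_yellow=(.599,-.128,.064),tin_green=(.675,-.123,.064),tin_red=(.526,-.146,.064),tin_blue=(.631,.157,.064),tin_black=(.483,.112,.064)).items():
    try: print(q,*fit(q,F,g))
    except Exception as e: print(q,"missed")
f=F["side"]; cv2.imwrite("pics/s5.png",cv2.resize(f["pixels"][140:300,180:360],None,fx=3.6,fy=3.6,interpolation=cv2.INTER_CUBIC))
E
```

```text
time: 20.9
tool_pos: [0.5256, -0.145, 0.0838]
orientation: [-3.129, -0.277, 0.0]
contact_force: [0.1, -0.9, -0.1]
width: 0.0408
gripper_force: 60.9
time: 21.4
tool_pos: [0.5256, -0.145, 0.0838]
orientation: [-3.129, -0.277, -0.0]
contact_force: [0.3, -0.4, 0.1]
width: 0.0856
gripper_force: 0.0
time: 23.3
tool_pos: [0.4623, -0.3594, 0.2089]
orientation: [3.129, 0.277, 0.0]
contact_force: [0.4, -1.0, -1.1]
width: 0.0855
gripper_force: 0.0
23.4 [ 0.462 -0.359  0.209]
tin_yellow [ 0.604 -0.126  0.059] ['side', 'top'] [3.135 6.61  0.828 1.067 2.597 0.723 0.107 4.501]
tin_green [ 0.677 -0.125  0.065] ['side', 'top'] [0.005 1.093 1.515 0.838 0.094 0.079 0.377 1.628]
tin_red [ 0.521 -0.146  0.076  0.065] ['side', 'top'] [1.296 0.02  0.43  0.063 3.009 0.706 1.041 4.405]
tin_blue [0.633 0.156 0.058] ['side', 'top'] [0.193 0.936 0.7   2.168 0.248 0.291 0.864 0.817]
tin_black [0.482 0.109 0.056] ['side', 'top'] [2.261 0.017 0.731 0.324 0.291 2.785 0.634 1.502]
```

View pics/s5.png

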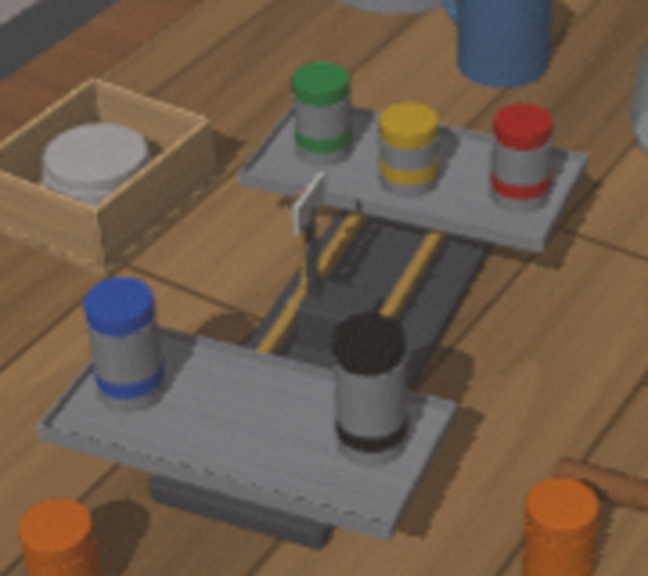

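All five tins stand upright: green (322,112), yellow (408,150) and red (522,155) on the right, blue and black on the left. To check the trays are level, I'll measure how far the blue, black and yellow tins have shifted since the first picture, when the beam was at its stop.

```bash
python3 - <<'E'
from b import *
np.set_printoptions(precision=2,suppress=True)
f=env.grab_frame("side"); A=cv2.imread("pics/side0.png"); B=f["pixels"]
for q,(x,y,z,h) in dict(blue=(.632,.156,.056,.075),black=(.483,.112,.056,.085),yellow=(.601,-.128,.072,.055)).items():
    b=bb(f,x,y,z,h); x0,y0,x1,y1=np.round([b[0]-2,b[1]-2,b[2]+2,b[3]+1]).astype(int)
    T=cv2.resize(A[y0:y1,x0:x1],None,fx=8,fy=8,interpolation=cv2.INTER_CUBIC); m=9
    S=cv2.resize(B[y0-m:y1+m,x0-m:x1+m],None,fx=8,fy=8,interpolation=cv2.INTER_CUBIC)
    r=cv2.matchTemplate(S,T,cv2.TM_CCOEFF_NORMED); _,v,_,l=cv2.minMaxLoc(r); d=np.array(l)/8-m
    u=proj(f,[x,y,z+.008+h/2])-proj(f,[x,y,z+h/2]); print(q,"shift px",d,"score",round(v,3),"8mm up =",u,"=> rise mm",8*d[1]/u[1])
print(env.sense()["time"])
E
```

```text
blue shift px [-0.38 -2.38] score 0.971 8mm up = [-0.4  -2.73] => rise mm 6.957936226983247
black shift px [ 0.25 -2.38] score 0.971 8mm up = [-0.08 -2.79] => rise mm 6.818611710477938
yellow shift px [0.   2.25] score 0.987 8mm up = [-0.02 -2.6 ] => rise mm -6.933633179861905
23.95
```

All three tins agree that the left tray rose about 6.9 mm from its −8 mm stop. That leaves the trays about 1 mm from level, within the 3.5 mm allowed. The arm is clear, so I'm handing in.

```bash
python3 -c "
from rig import env
print(env.hand_in())"
```

```text
the job is handed in; nothing more can be done
None
```

The job is handed in (no verdict came back): the red cap is pressed home, black and blue are on the left tray, yellow, green and red are on the right, and the trays measure about 1 mm from level.

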